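# Move three vessels on round the lab stations

### The arm

A 6-joint arm with a two-finger parallel gripper is mounted at the origin on the work surface. World frame = base frame: x ahead of the robot, y to its left, z up, the work surface at z = 0. Lengths are in m, angles in rad, forces in N, time in s.
With the tool pointing down it reaches from about 0.225 to 0.875 m from the base axis. Payload 3.4 kg.
Tool frame: the origin (TCP) lies at the very end of the fingers, on their centre line; the grasp point (between the pads) lies behind it (manip.grasp_offset is the z of the grasp point in the tool frame, in m); z points along the fingers, y is the line along which they close (so a half turn about z gives the same grasp; the last joint's range is limited). The gripper opens to 85 mm and grips with 20 to 120 N. Pads are 22 mm wide; open, the fingers measure 114 mm over their backs; the gripper's body (76 mm by 85 mm) begins 54 mm behind the grasp point. The pads swing forward as they close: fully open they stand 13 mm farther back than shut.
Start: joints at [1.211, 0.276, 1.505, -0, 1.361, -0.121], TCP at [0.136, 0.559, 0.231] pointing down, gripper open.
Joint ranges: [-2.89, 2.89], [-0.75, 2.08], [0.22, 2.7], [-1.18, 4.32], [0.11, 2.71], [-2.7, 2.7]. Speed limits (rad/s): [2.57, 2.57, 3.14, 3.14, 3.14, 3.14].

### API

Orientations are given as a unit quaternion [w, x, y, z].
In Python, from rig import manip gives the robot as it stands.
- The arm moves only by the shell command python3 -m pendant 'ROWS' [FORCE]. ROWS is JSON, a list of rows, each an object of numbers: "dx", "dy", "dz": the shift along the tool's x, y, z in m; "rx", "ry", "rz": the turn, a rotation vector about the tool's x, y, z in degrees; "hand": the finger opening in m, from 0 to 0.0854. In form: [{"dx": .., "dy": .., "dz": .., "rx": .., "ry": .., "rz": .., "hand": ..}, ...]. A call has 1 to 12 rows; each row shifts and turns the commanded pose from where the row before left it, along the tool's axes as they then stand; what a row does not reach is not made up. A row lasts 1/12 s, in which the tool goes at most 41.7 mm and 7.16 degrees, less where a joint would pass 70% of its speed; a pose out of reach is approached as far as the arm can. A call is refused whole if a number of a shift passes 0.0417 or a number of a turn 7.16, either way. A call with a gripper value outside its range is refused whole. The fingers move at their own pace and stop on an object; FORCE is the grip in N (left out, the last holds). Time passes only in rows, so rows that do not move let the fingers close. It gives the time, the measured TCP pose, the force, the opening and the grip force at its end, in the units of the state.
- manip.get_state(): the state, without advancing time (a new reading comes with each control period).
- manip.get_image(name): name is "scene" or "top"; returns a dict with "frame" (400x640x3 uint8, red, green, blue), "fx", "fy", "cx", "cy" (pixels), "distortion" ([k1, k2, p1, p2, k3] as OpenCV has them; the pictures are not rectified), "position" and "attitude" of the camera in the world. Camera axes: x right, y up, looking along -z (the intrinsics and any distortion apply to the point x, -y, -z); pixel columns grow to the right and rows downward; lengths in m; the calibration is good to about 2 mm. A picture is of the moment at which its call begins. There is no depth.
- manip.sign_off(): hands the job in; it is judged then, once.
The state is a dict: "clock": time; "qpos": joint angles; "qd": joint speeds; "effort": joint torques, N m; "position": TCP position; "ee_rot": TCP orientation; "contact_force": force on the tool from outside, world axes, zero at the start; "moment": the same for the moment, N m; "width": finger opening in m; "gripper_force": force on a finger pad.
Only numpy, scipy, OpenCV 4.12 (cv2) and the standard library are available. Lean on these libraries where they do the work, as an engineer would, in place of code of your own. Each camera call takes 0.05 s, during which the arm holds its last target. There are 200 camera calls.

### The job

Move the three vessels on by one station each: the open steel beaker from the balance to the middle of the stirrer's plate, the conical flask from the stirrer to the middle of the cork mat, and the lidded jar from the cork mat to the middle of the balance pan. Every station is taken, so begin by standing one of the vessels, let go of, well on the empty white tile until its station is clear. Keep the vessels upright, set them down without dropping them, and leave the three bottles on the bench where they are.

Things in the scene. Friction and masses are not known exactly. Their poses are not given: they have to be found in the camera images.
- beaker: Loose open stainless steel beaker, round: 56 mm outside diameter (rim flared to 60 mm over its top 3 mm), 80 mm tall, 2.5 mm wall, about 0.18 kg. Origin at the centre of its underside, z up along its axis. It starts standing on the balance pan. Grip it from above across the outside of its wall, e.g. 50 to 65 mm above its underside.
- flask: Loose closed conical (Erlenmeyer) flask of off-white plastic: 64 mm diameter at its foot, narrowing in a cone to a 30 mm neck at 72 mm height, with a white ribbed screw cap 38 mm in diameter from 86 mm to 114 mm (its top), about 0.20 kg. Origin at the centre of its underside, z up. It starts standing on the stirrer plate. Grip it from above across the cap (about 100 mm above its underside).
- jar: Loose squat cream jar of off-white plastic, closed with a flat white screw lid: body 55 mm in diameter, lid 58 mm in diameter from 50 mm to 68 mm (its top), about 0.16 kg. Origin at the centre of its underside, z up. It starts standing on the cork mat. Grip it from above across the lid (about 55 mm above its underside).
- balance: Fixed white laboratory balance, housing 180 mm wide and 240 mm deep, up to 60 mm high, with a sloping grey display panel at the front (its own -x side). Round steel pan, 120 mm in diameter, whose flat top is 76 mm above the origin. Origin on the bench exactly below the centre of the pan, z up. The housing reaches 165 mm in front of (-x) and 75 mm behind the origin.
- stirrer: Fixed grey magnetic stirrer, housing 160 mm wide and 200 mm deep, 54 mm high, with a black front panel and a round speed knob on its own -x side. Round steel plate, 135 mm in diameter, whose flat top is 66 mm above the origin. Origin on the bench exactly below the centre of the plate, z up. The housing reaches 120 mm in front of (-x; the knob to 137 mm) and 80 mm behind the origin.
- cork_mat: Fixed round cork mat, 120 mm in diameter, 10 mm thick, on the bench. Origin at the centre of its underside, z up; the top is 10 mm above it.
- tile: Fixed square white glazed tile, 130 by 130 mm, 8 mm thick, on the bench, empty at the start: the free spot. Origin at the centre of its underside, z up; the top is 8 mm above it.
- amber_bottle: Bystander, to be left alone: loose round brown glass bottle with a black cap and a paper label, 60 mm in diameter, about 125 mm tall. Origin at the centre of its underside.
- spray_bottle: Bystander, to be left alone: loose slim white spray bottle, 36 mm in diameter, 110 mm tall. Origin at the centre of its underside.
- flat_bottle: Bystander, to be left alone: loose flat off-white bottle with a white cap, 30 by 50 mm, 115 mm tall. Origin at the centre of its underside.
Mind the look-alikes: they are no part of the job. Leave any purple or turquoise look-alike of the jar alone.

How it is judged:
On the way:
1. one of the three vessels stands upright and let go of on the white tile, its foot wholly on it (within 30 mm of the middle) (((horizontal distance between beaker and tile below 0.03 m and z of beaker in the frame of tile between 0.003 and 0.013 m and angle between beaker's own z axis and vertical below 0.09 rad and linear speed of beaker below 0.02 m/s and angular speed of beaker below 0.2 rad/s and contact force between beaker and the fingers below 0.2 N) or (horizontal distance between flask and tile below 0.03 m and z of flask in the frame of tile between 0.003 and 0.013 m and angle between flask's own z axis and vertical below 0.09 rad and linear speed of flask below 0.02 m/s and angular speed of flask below 0.2 rad/s and contact force between flask and the fingers below 0.2 N) or (horizontal distance between jar and tile below 0.03 m and z of jar in the frame of tile between 0.003 and 0.013 m and angle between jar's own z axis and vertical below 0.09 rad and linear speed of jar below 0.02 m/s and angular speed of jar below 0.2 rad/s and contact force between jar and the fingers below 0.2 N))), for 0.2 s.
At the end, for the whole second after the job is handed in: The beaker stands on the stirrer plate within 12 mm of its middle, the flask on the cork mat within 15 mm of its middle, and the jar on the balance pan within 15 mm of its middle; all upright (within 5 degrees), at rest and let go of (horizontal distance between beaker and stirrer below 0.012 m and z of beaker in the frame of stirrer between 0.061 and 0.071 m and angle between each of beaker, flask, jar's own z axis and vertical below 0.09 rad and linear speed of each of beaker, flask, jar below 0.02 m/s and angular speed of each of beaker, flask, jar below 0.2 rad/s and contact force between each of beaker, flask, jar and the fingers below 0.2 N and horizontal distance between flask and cork_mat below 0.015 m and z of flask in the frame of cork_mat between 0.005 and 0.015 m and horizontal distance between jar and balance below 0.015 m and z of jar in the frame of balance between 0.071 and 0.081 m); the robot touches nothing.
It fails at once if a vessel is tipped by more than 0.5 rad (angle between any of beaker, flask, jar's own z axis and vertical above 0.5 rad).
It fails at once if a vessel is dropped: it moves faster than 0.55 m/s (a fall of about 15 mm) with no finger on it ((linear speed of beaker above 0.55 m/s and contact force between beaker and the fingers below 0.1 N) or (linear speed of flask above 0.55 m/s and contact force between flask and the fingers below 0.1 N) or (linear speed of jar above 0.55 m/s and contact force between jar and the fingers below 0.1 N)).
It fails at once if one of the three bottles is shifted by more than 20 mm (distance of any of amber_bottle, spray_bottle, flat_bottle from where it was at the start of the episode above 0.02 m).
It also fails if it takes over 131 s, if anything falls off the work surface, if the arm or the gripper's body presses on something with over 40 N, if the wrist force passes 120 N, or if a joint passes its speed limit or range.

## Working session

There is one attempt and no reset: what is moved stays moved. The work goes in short steps, Python scripts to look and compute and a shell command to move; the robot and the scene stay as the last step left them, time stands still between calls to the robot, and variables do not carry over. Pictures are saved under pics/ and viewed, at most 14 in all, crops included, and the job is handed in when it is done.

```bash
mkdir -p pics
cat > h.py <<'E'
import numpy as np, cv2
from rig import manip
from scipy.spatial.transform import Rotation as R
def rot(a):
    a=np.array(a,float)
    return a if a.shape==(3,3) else R.from_quat(a.ravel(),scalar_first=True).as_matrix()
def cam(n):
    im=manip.get_image(n); K=np.array([[im['fx'],0,im['cx']],[0,im['fy'],im['cy']],[0,0,1.]])
    return im,K,np.array(im['distortion'],float),np.array(im['position'],float),rot(im['attitude'])@np.diag([1,-1,-1.])
def toworld(c,uv,z):
    im,K,D,p,A=c
    r=cv2.undistortPoints(np.array(uv,float).reshape(-1,1,2),K,D).reshape(-1,2)
    d=np.c_[r,np.ones(len(r))]@A.T
    return p+d*((np.broadcast_to(z,len(r))-p[2])/d[:,2])[:,None]
def topix(c,P):
    im,K,D,p,A=c
    q=(np.array(P,float).reshape(-1,3)-p)@A
    return cv2.projectPoints(q,np.zeros(3),np.zeros(3),K,D)[0].reshape(-1,2)
E
python3 - <<'E'
from h import *
for n in('top','scene'):
    c=cam(n); print(n,c[1].round(1).tolist(),c[2],c[3],c[4].round(3).tolist())
    cv2.imwrite(f'pics/{n}0.png',cv2.resize(c[0]['frame'][:,:,::-1],(800,500)))
s=manip.get_state();print(s, manip.grasp_offset)
E
```

```text
top [[436.4, 0.0, 322.7], [0.0, 436.4, 202.7], [0.0, 0.0, 1.0]] [-0.09482435  0.          0.          0.          0.        ] [0.36207596 0.05257845 1.43255016] [[0.025, -0.984, 0.178], [-1.0, -0.025, -0.0], [0.005, -0.178, -0.984]]
scene [[472.9, 0.0, 322.1], [0.0, 472.9, 200.7], [0.0, 0.0, 1.0]] [0.02533851 0.         0.         0.         0.        ] [ 1.41367898 -0.51722281  1.24744309] [[0.58, 0.618, -0.531], [0.815, -0.433, 0.385], [0.008, -0.656, -0.755]]
{'clock': 0.1, 'qpos': array([ 1.21101106e+00,  2.76524872e-01,  1.50601988e+00, -1.43649056e-05,
        1.36072440e+00, -1.20992821e-01]), 'qd': array([ 0.00016363, -0.00177563, -0.003328  ,  0.0002446 , -0.00247141,
       -0.00010451]), 'effort': array([ 3.63145256e-03, -4.17708135e+01, -2.46401703e+01, -4.17106912e-04,
        6.01274820e-03,  2.59223981e-06]), 'position': array([0.13583795, 0.55822318, 0.23052483]), 'ee_rot': array([-1.92748781e-04,  1.19111216e-01,  9.92880565e-01, -8.15815092e-04]), 'contact_force': array([0.53304267, 0.02772395, 0.09313952]), 'moment': array([-0.03864201,  0.00766143,  0.01622664]), 'gripper_force': 0.0, 'width': 0.08520434413973263} -0.0187
```

View pics/top0.png

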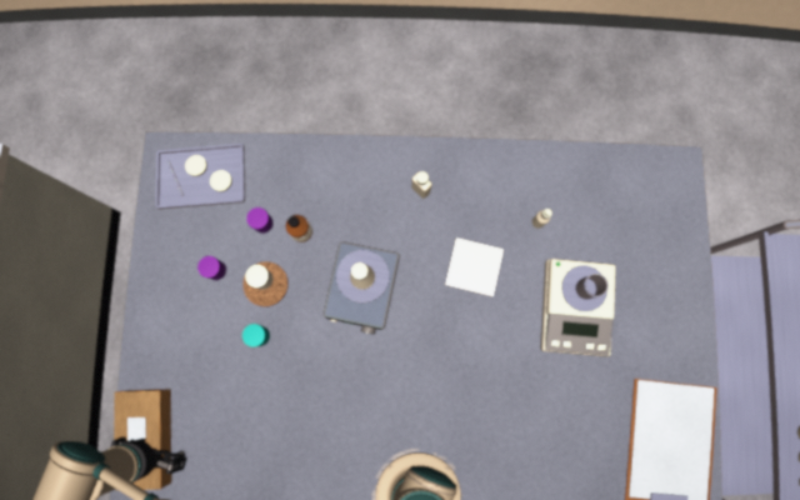

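View pics/scene0.png

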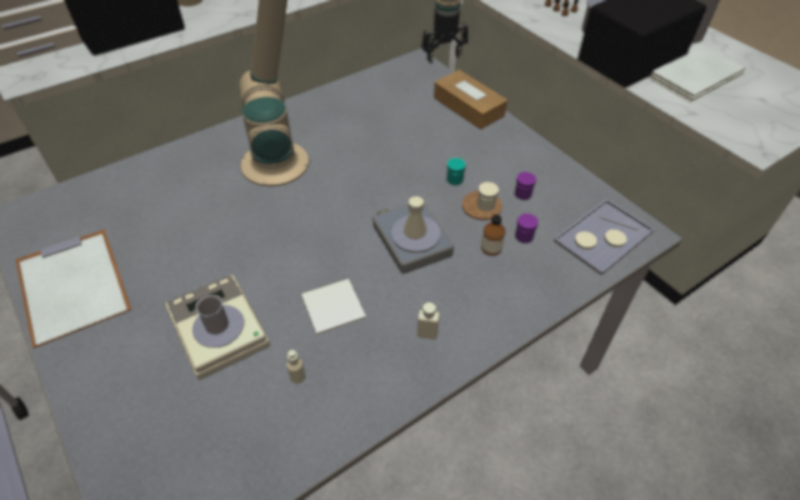

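The top view (800 px wide, scale 1.25) shows the cork mat with the jar at about (265,283), the stirrer with the flask at (362,275), the tile at (474,267) and the balance with the beaker at (585,290). Next I'll enlarge these areas.

Run:
```python
from h import *
f=cam('top')[0]['frame'][:,:,::-1]
for n,(x,y,w,h) in {'a':(140,150,190,130),'b':(340,150,170,140)}.items():
    cv2.imwrite(f'pics/crop_{n}.png',cv2.resize(f[y:y+h,x:x+w],None,fx=4,fy=4,interpolation=cv2.INTER_CUBIC))
```

```text
(no output)
```

View pics/crop_a.png

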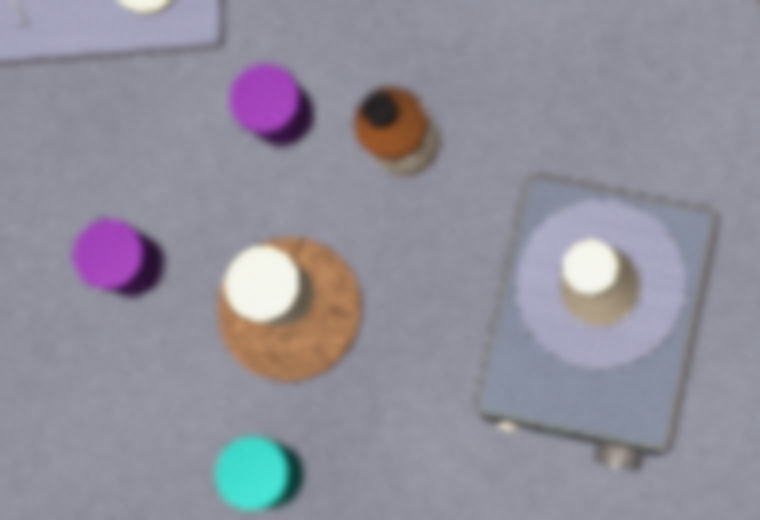

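View pics/crop_b.png

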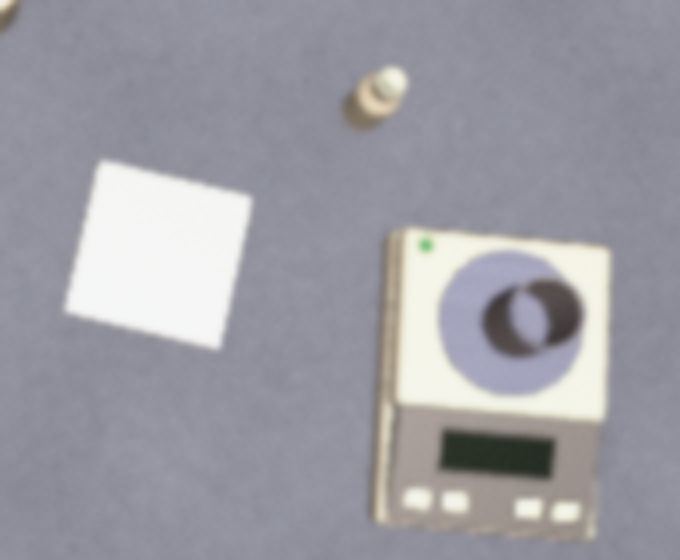

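Crop positions:

| Feature | Crop | Position (px) |
|---|---|---|
| Cork mat | a | (290,309) |
| Jar lid | a | (262,284) |
| Stirrer plate | a | (600,283) |
| Flask cap | a | (590,267) |
| Tile corners | b | (102,160), (252,197), (220,350), (65,312) |
| Balance pan | b | (510,323) |
| Beaker silhouette | b | x 482–583, y 280–357 |

The beaker is ambiguous, so I'll check it with projected outlines in both views.

```bash
cat > m.py <<'E'
from h import *
c=cam('top')
o=lambda p,off:[(p[0]+.5)/4-.5+off[0],(p[1]+.5)/4-.5+off[1]]
a=(140,150);b=(340,150)
pts={'cork':((290.5,309),a,.01),'jar':((262.5,283.5),a,.078),'stir':((600.5,283.5),a,.066),'flask':((590.5,267.5),a,.18),'amber':((380,109),a,.125),
'pan':((510.5,323),b,.076),'spray':((393,83),b,.105)}
P={k:toworld(c,[o(p,f)],z)[0] for k,(p,f,z) in pts.items()}
P['tile']=toworld(c,[o(p,b) for p in((102,160),(252,197),(220,350),(65,312))],.008)
E
python3 - <<'E'
from m import *
for k,v in P.items(): print(k,v.round(4).tolist())
t=P['tile'];print(t.mean(0),np.linalg.norm(np.roll(t,1,0)-t,axis=1))
for k,w in(('jar',((224,284),(301,284))),('cork',((218,309),(363,309))),('flask',((562,267),(619,267))),('stir',((516,283),(685,283)))):
    q=toworld(c,[o(p,a) for p in w],pts[k][2]); print(k,np.linalg.norm(q[0]-q[1]))
q=toworld(c,[o(p,b) for p in((438,323),(583,323))],.076); print('pan',np.linalg.norm(q[0]-q[1]))
# fit the beaker: dark silhouette extents in top crop
from scipy.optimize import least_squares
th=np.linspace(0,2*np.pi,90)
def ring(x,y,r,z): return np.c_[x+r*np.cos(th),y+r*np.sin(th),0*th+z]
def ext(x,y):
    u=(topix(c,np.r_[ring(x,y,.028,.076),ring(x,y,.030,.156)])-np.array(b)+.5)*4-.5
    return np.r_[u.min(0),u.max(0)]
r=least_squares(lambda p:ext(*p)-[482,280,583,357],P['pan'][:2],diff_step=1e-3)
print('beaker',r.x,r.fun)
# overlays
s=cam('scene')
def draw(c,im,k,off):
    B=r.x
    for g,col in((ring(*P['pan'][:2],.06,.076),(0,255,0)),(ring(*B,.028,.076),(0,0,255)),(ring(*B,.03,.156),(0,255,255)),(ring(*P['stir'][:2],.0675,.066),(0,255,0)),(ring(*P['flask'][:2],.019,.18),(0,0,255)),(ring(*P['flask'][:2],.032,.066),(0,0,255)),(ring(*P['cork'][:2],.06,.01),(0,255,0)),(ring(*P['jar'][:2],.029,.078),(0,0,255)),(ring(*P['jar'][:2],.0275,.01),(0,0,255)),(np.r_[t,t[:1]],(0,255,0))):
        cv2.polylines(im,[(((topix(c,g)-np.array(off)+.5)*k-.5)).round().astype(int)],0,col,1)
def crop(c,x,y,w,h,k):
    im=np.ascontiguousarray(cv2.resize(c[0]['frame'][y:y+h,x:x+w,::-1],None,fx=k,fy=k,interpolation=cv2.INTER_CUBIC)); draw(c,im,k,(x,y)); return im
cv2.imwrite('pics/ov_scene.png',crop(s,130,130,300,180,2.66))
cv2.imwrite('pics/ov_bk.png',np.hstack([crop(c,430,200,75,75,5),crop(s,130,220,75,75,5)]))
E
```

```text
cork [0.5283, 0.4141, 0.01]
jar [0.5399, 0.4205, 0.078]
stir [0.5487, 0.1548, 0.066]
flask [0.5447, 0.154, 0.18]
amber [0.6719, 0.3261, 0.125]
pan [0.5297, -0.407, 0.076]
spray [0.7147, -0.309, 0.105]
tile [[0.667, -0.0883, 0.008], [0.6389, -0.214, 0.008], [0.5103, -0.1868, 0.008], [0.5386, -0.0589, 0.008]]
[ 0.58870103 -0.13700793  0.008     ] [0.13175834 0.12878911 0.13142125 0.13094526]
jar 0.06139464654204916
cork 0.12085474087469208
flask 0.04137479324719459
stir 0.13362599290377503
pan 0.11734798996985338
beaker [ 0.52659563 -0.40858112] [-4.14153543 -5.08207666  3.97197587  5.26167131]
```

View pics/ov_scene.png

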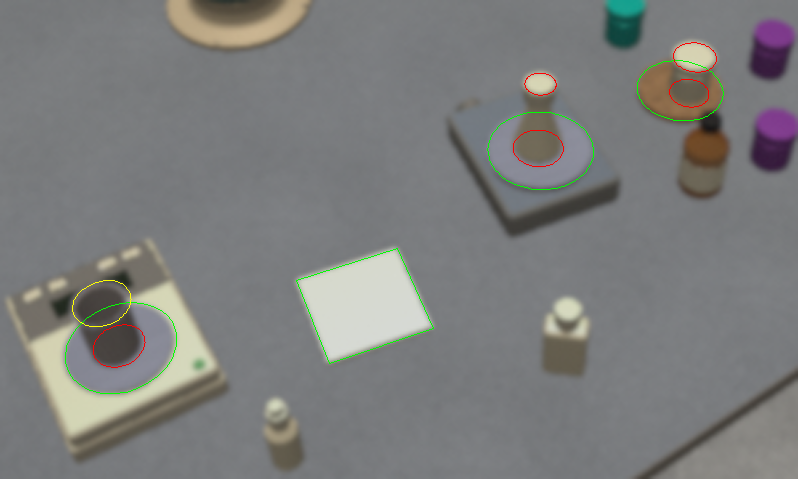

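View pics/ov_bk.png

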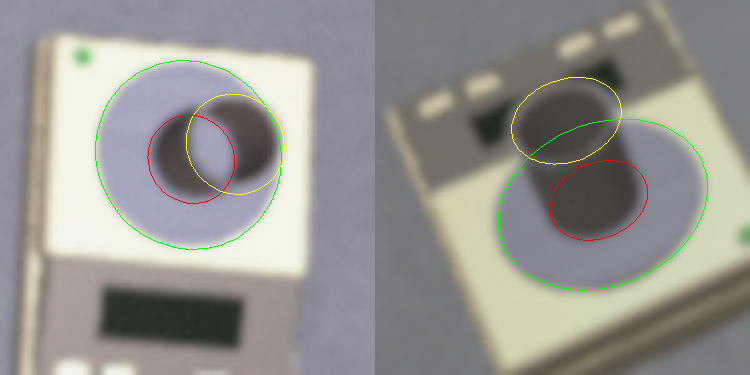

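The station outlines match both views well and the sizes check out. The beaker is at about (0.527,-0.409), good to 2–3 mm. I'll move the flask to the tile first. I turn the tool so its axes line up with the world (dx = -X, dy = +Y, dz = -Z), then go above the flask.

```bash
python3 -m pendant '[{"rz":-6.8},{"rz":-6.8},{"dx":-0.0256,"dy":-0.02525},{"dx":-0.0256,"dy":-0.02525},{"dx":-0.0256,"dy":-0.02525},{"dx":-0.0256,"dy":-0.02525},{"dx":-0.0256,"dy":-0.02525},{"dx":-0.0256,"dy":-0.02525},{"dx":-0.0256,"dy":-0.02525},{"dx":-0.0256,"dy":-0.02525}]' 40; python3 -m pendant '[{"dx":-0.0256,"dy":-0.02525},{"dx":-0.0256,"dy":-0.02525},{"dx":-0.0256,"dy":-0.02525},{"dx":-0.0256,"dy":-0.02525},{"dx":-0.0256,"dy":-0.02525},{"dx":-0.0256,"dy":-0.02525},{"dx":-0.0256,"dy":-0.02525},{"dx":-0.0256,"dy":-0.02525},{},{},{}]'
```

```text
invalid input
invalid input
```

```bash
python3 -m pendant '[{"dx":0,"dy":0,"dz":0,"rx":0,"ry":0,"rz":-6.8,"hand":0.085}]' 40; python3 -m pendant '[{"dx":0,"dy":0,"dz":0,"rx":0,"ry":0,"rz":-6.8}]'; python3 -m pendant '[{"dx":0.0,"rz":0.0,"hand":0.085}]'
```

```text
clock: 0.33
position: [0.136, 0.5586, 0.2311]
ee_rot: [-0.0, 0.059, 0.998, -0.0]
contact_force: [-0.2, 0.1, -0.1]
width: 0.0849
gripper_force: 0.0invalid input
invalid input
```

Every row needs all seven fields.

```bash
python3 -m pendant '[{"dx":0,"dy":0,"dz":0,"rx":0,"ry":0,"rz":-6.8,"hand":0.085},{"dx":0,"dy":0,"dz":0,"rx":0,"ry":0,"rz":0,"hand":0.085},{"dx":-0.0256,"dy":-0.02525,"dz":0,"rx":0,"ry":0,"rz":0,"hand":0.085},{"dx":-0.0256,"dy":-0.02525,"dz":0,"rx":0,"ry":0,"rz":0,"hand":0.085},{"dx":-0.0256,"dy":-0.02525,"dz":0,"rx":0,"ry":0,"rz":0,"hand":0.085},{"dx":-0.0256,"dy":-0.02525,"dz":0,"rx":0,"ry":0,"rz":0,"hand":0.085},{"dx":-0.0256,"dy":-0.02525,"dz":0,"rx":0,"ry":0,"rz":0,"hand":0.085},{"dx":-0.0256,"dy":-0.02525,"dz":0,"rx":0,"ry":0,"rz":0,"hand":0.085},{"dx":-0.0256,"dy":-0.02525,"dz":0,"rx":0,"ry":0,"rz":0,"hand":0.085},{"dx":-0.0256,"dy":-0.02525,"dz":0,"rx":0,"ry":0,"rz":0,"hand":0.085}]' 40; python3 -m pendant '[{"dx":-0.0256,"dy":-0.02525,"dz":0,"rx":0,"ry":0,"rz":0,"hand":0.085},{"dx":-0.0256,"dy":-0.02525,"dz":0,"rx":0,"ry":0,"rz":0,"hand":0.085},{"dx":-0.0256,"dy":-0.02525,"dz":0,"rx":0,"ry":0,"rz":0,"hand":0.085},{"dx":-0.0256,"dy":-0.02525,"dz":0,"rx":0,"ry":0,"rz":0,"hand":0.085},{"dx":-0.0256,"dy":-0.02525,"dz":0,"rx":0,"ry":0,"rz":0,"hand":0.085},{"dx":-0.0256,"dy":-0.02525,"dz":0,"rx":0,"ry":0,"rz":0,"hand":0.085},{"dx":-0.0256,"dy":-0.02525,"dz":0,"rx":0,"ry":0,"rz":0,"hand":0.085},{"dx":-0.0256,"dy":-0.02525,"dz":0,"rx":0,"ry":0,"rz":0,"hand":0.085},{"dx":0,"dy":0,"dz":0,"rx":0,"ry":0,"rz":0,"hand":0.085},{"dx":0,"dy":0,"dz":0,"rx":0,"ry":0,"rz":0,"hand":0.085}]'
```

```text
clock: 1.17
position: [0.3414, 0.355, 0.2315]
ee_rot: [0.0, 0.002, 1.0, 0.0]
contact_force: [0.2, 1.0, 0.2]
width: 0.0855
gripper_force: 0.0
clock: 2.0
position: [0.5461, 0.1527, 0.2307]
ee_rot: [-0.0, 0.004, 1.0, 0.0]
contact_force: [-0.8, -0.0, -0.1]
width: 0.0849
gripper_force: 0.0
```

```bash
python3 -m pendant '[{"dx":0,"dy":0.001,"dz":0.02,"rx":0,"ry":0,"rz":0,"hand":0.085},{"dx":0,"dy":0,"dz":0.02,"rx":0,"ry":0,"rz":0,"hand":0.085},{"dx":0,"dy":0,"dz":0.02,"rx":0,"ry":0,"rz":0,"hand":0.085},{"dx":0,"dy":0,"dz":0.015,"rx":0,"ry":0,"rz":0,"hand":0.085},{"dx":0,"dy":0,"dz":0.009,"rx":0,"ry":0,"rz":0,"hand":0.085},{"dx":0,"dy":0,"dz":0,"rx":0,"ry":0,"rz":0,"hand":0.085}]' 40;  python3 -m pendant '[{"dx":0,"dy":0,"dz":0,"rx":0,"ry":0,"rz":0,"hand":0.03},{"dx":0,"dy":0,"dz":0,"rx":0,"ry":0,"rz":0,"hand":0.03},{"dx":0,"dy":0,"dz":0,"rx":0,"ry":0,"rz":0,"hand":0.03},{"dx":0,"dy":0,"dz":0,"rx":0,"ry":0,"rz":0,"hand":0.03},{"dx":0,"dy":0,"dz":0,"rx":0,"ry":0,"rz":0,"hand":0.03},{"dx":0,"dy":0,"dz":0,"rx":0,"ry":0,"rz":0,"hand":0.03},{"dx":0,"dy":0,"dz":0,"rx":0,"ry":0,"rz":0,"hand":0.03},{"dx":0,"dy":0,"dz":0,"rx":0,"ry":0,"rz":0,"hand":0.03}]' 40
```

```text
clock: 2.5
position: [0.5427, 0.1559, 0.1454]
ee_rot: [-0.002, 0.001, 1.0, -0.0]
contact_force: [-0.7, -0.7, -0.1]
width: 0.0852
gripper_force: 0.0
clock: 3.17
position: [0.5458, 0.1551, 0.1485]
ee_rot: [0.001, 0.001, 1.0, 0.0]
contact_force: [-0.5, -0.8, 6.0]
width: 0.0371
gripper_force: 39.7
```

```bash
python3 -m pendant '[{"dx":0,"dy":0,"dz":-0.006,"rx":0,"ry":0,"rz":0,"hand":0.03},{"dx":0,"dy":0,"dz":-0.012,"rx":0,"ry":0,"rz":0,"hand":0.03},{"dx":0,"dy":0,"dz":-0.014,"rx":0,"ry":0,"rz":0,"hand":0.03},{"dx":0,"dy":0,"dz":-0.008,"rx":0,"ry":0,"rz":0,"hand":0.03},{"dx":0,"dy":0,"dz":0,"rx":0,"ry":0,"rz":0,"hand":0.03},{"dx":0,"dy":0,"dz":0,"rx":0,"ry":0,"rz":0,"hand":0.03}]' 40
```

```text
clock: 3.67
position: [0.545, 0.1552, 0.1872]
ee_rot: [0.0, 0.001, 1.0, 0.0]
contact_force: [0.6, 0.3, -2.9]
width: 0.0369
gripper_force: 40.5
```

```bash
python3 -m pendant '[{"dx":-0.0018,"dy":-0.012,"dz":0,"rx":0,"ry":0,"rz":0,"hand":0.03},{"dx":-0.0036,"dy":-0.024,"dz":0,"rx":0,"ry":0,"rz":0,"hand":0.03},{"dx":-0.0045,"dy":-0.03,"dz":0,"rx":0,"ry":0,"rz":0,"hand":0.03},{"dx":-0.0045,"dy":-0.03,"dz":0,"rx":0,"ry":0,"rz":0,"hand":0.03},{"dx":-0.0045,"dy":-0.03,"dz":0,"rx":0,"ry":0,"rz":0,"hand":0.03},{"dx":-0.0045,"dy":-0.03,"dz":0,"rx":0,"ry":0,"rz":0,"hand":0.03},{"dx":-0.0045,"dy":-0.03,"dz":0,"rx":0,"ry":0,"rz":0,"hand":0.03},{"dx":-0.0045,"dy":-0.03,"dz":0,"rx":0,"ry":0,"rz":0,"hand":0.03},{"dx":-0.0045,"dy":-0.03,"dz":0,"rx":0,"ry":0,"rz":0,"hand":0.03},{"dx":-0.0036,"dy":-0.024,"dz":0,"rx":0,"ry":0,"rz":0,"hand":0.03},{"dx":-0.003,"dy":-0.021,"dz":0,"rx":0,"ry":0,"rz":0,"hand":0.03},{"dx":0,"dy":0,"dz":0,"rx":0,"ry":0,"rz":0,"hand":0.03}]' 40
```

```text
clock: 4.67
position: [0.5881, -0.1414, 0.1859]
ee_rot: [-0.001, 0.003, 1.0, -0.002]
contact_force: [-0.5, 0.2, -2.0]
width: 0.037
gripper_force: 40.9
```

```bash
python3 -m pendant '[{"dx":0,"dy":0.003,"dz":0.012,"rx":0,"ry":0,"rz":0,"hand":0.03},{"dx":0,"dy":0,"dz":0.02,"rx":0,"ry":0,"rz":0,"hand":0.03},{"dx":0,"dy":0,"dz":0.02,"rx":0,"ry":0,"rz":0,"hand":0.03},{"dx":0,"dy":0,"dz":0.02,"rx":0,"ry":0,"rz":0,"hand":0.03},{"dx":0,"dy":0,"dz":0.012,"rx":0,"ry":0,"rz":0,"hand":0.03},{"dx":0,"dy":0,"dz":0.006,"rx":0,"ry":0,"rz":0,"hand":0.03},{"dx":0,"dy":0,"dz":0.002,"rx":0,"ry":0,"rz":0,"hand":0.03},{"dx":0,"dy":0,"dz":0.001,"rx":0,"ry":0,"rz":0,"hand":0.03},{"dx":0,"dy":0,"dz":0.001,"rx":0,"ry":0,"rz":0,"hand":0.03},{"dx":0,"dy":0,"dz":0,"rx":0,"ry":0,"rz":0,"hand":0.03},{"dx":0,"dy":0,"dz":0,"rx":0,"ry":0,"rz":0,"hand":0.03}]' 40
```

```text
clock: 5.58
position: [0.5886, -0.1331, 0.0941]
ee_rot: [0.001, 0.001, 1.0, -0.0]
contact_force: [-1.0, 0.0, -1.6]
width: 0.0366
gripper_force: 41.0
```

```bash
python3 -m pendant '[{"dx":0,"dy":0,"dz":0.001,"rx":0,"ry":0,"rz":0,"hand":0.03},{"dx":0,"dy":0,"dz":0.001,"rx":0,"ry":0,"rz":0,"hand":0.03},{"dx":0,"dy":0,"dz":0,"rx":0,"ry":0,"rz":0,"hand":0.03},{"dx":0,"dy":0,"dz":0,"rx":0,"ry":0,"rz":0,"hand":0.03}]' 40
```

```text
clock: 5.92
position: [0.5881, -0.1329, 0.0913]
ee_rot: [0.0, 0.001, 1.0, 0.0]
contact_force: [0.4, 0.4, -2.9]
width: 0.0366
gripper_force: 41.0
```

```bash
python3 -m pendant '[{"dx":0,"dy":0,"dz":0.001,"rx":0,"ry":0,"rz":0,"hand":0.03},{"dx":0,"dy":0,"dz":0,"rx":0,"ry":0,"rz":0,"hand":0.03},{"dx":0,"dy":0,"dz":0,"rx":0,"ry":0,"rz":0,"hand":0.03}]' 40
```

```text
clock: 6.17
position: [0.5884, -0.133, 0.0906]
ee_rot: [0.0, 0.001, 1.0, -0.0]
contact_force: [0.4, 0.1, -0.1]
width: 0.0371
gripper_force: 41.0
```

```bash
python3 -m pendant '[{"dx":0,"dy":0,"dz":0.0005,"rx":0,"ry":0,"rz":0,"hand":0.03},{"dx":0,"dy":0,"dz":0,"rx":0,"ry":0,"rz":0,"hand":0.03},{"dx":0,"dy":0,"dz":0,"rx":0,"ry":0,"rz":0,"hand":0.04},{"dx":0,"dy":0,"dz":0,"rx":0,"ry":0,"rz":0,"hand":0.05},{"dx":0,"dy":0,"dz":0,"rx":0,"ry":0,"rz":0,"hand":0.07},{"dx":0,"dy":0,"dz":0,"rx":0,"ry":0,"rz":0,"hand":0.085},{"dx":0,"dy":0,"dz":0,"rx":0,"ry":0,"rz":0,"hand":0.085},{"dx":0,"dy":0,"dz":0,"rx":0,"ry":0,"rz":0,"hand":0.085},{"dx":0,"dy":0,"dz":0,"rx":0,"ry":0,"rz":0,"hand":0.085}]' 40; python3 -m pendant '[{"dx":0,"dy":0,"dz":-0.01,"rx":0,"ry":0,"rz":0,"hand":0.085},{"dx":0,"dy":0,"dz":-0.02,"rx":0,"ry":0,"rz":0,"hand":0.085},{"dx":0,"dy":0,"dz":-0.03,"rx":0,"ry":0,"rz":0,"hand":0.085},{"dx":0,"dy":0,"dz":-0.03,"rx":0,"ry":0,"rz":0,"hand":0.085},{"dx":0,"dy":0,"dz":-0.02,"rx":0,"ry":0,"rz":0,"hand":0.085},{"dx":0,"dy":0,"dz":-0.01,"rx":0,"ry":0,"rz":0,"hand":0.085},{"dx":0,"dy":0,"dz":0,"rx":0,"ry":0,"rz":0,"hand":0.085}]' 40
```

```text
clock: 6.92
position: [0.5881, -0.1329, 0.0897]
ee_rot: [-0.0, 0.001, 1.0, 0.0]
contact_force: [0.1, 0.8, 0.2]
width: 0.0848
gripper_force: 0.0
clock: 7.5
position: [0.5896, -0.1334, 0.2131]
ee_rot: [0.003, 0.001, 1.0, -0.001]
contact_force: [0.0, -0.8, 1.1]
width: 0.0851
gripper_force: 0.0
```

```bash
python3 -m pendant '[{"dx":0.0063,"dy":-0.0275,"dz":0,"rx":0,"ry":0,"rz":0,"hand":0.085},{"dx":0.0063,"dy":-0.0275,"dz":0,"rx":0,"ry":0,"rz":0,"hand":0.085},{"dx":0.0063,"dy":-0.0275,"dz":0,"rx":0,"ry":0,"rz":0,"hand":0.085},{"dx":0.0063,"dy":-0.0275,"dz":0,"rx":0,"ry":0,"rz":0,"hand":0.085},{"dx":0.0063,"dy":-0.0275,"dz":0,"rx":0,"ry":0,"rz":0,"hand":0.085},{"dx":0.0063,"dy":-0.0275,"dz":0,"rx":0,"ry":0,"rz":0,"hand":0.085},{"dx":0.0063,"dy":-0.0275,"dz":0,"rx":0,"ry":0,"rz":0,"hand":0.085},{"dx":0.0063,"dy":-0.0275,"dz":0,"rx":0,"ry":0,"rz":0,"hand":0.085},{"dx":0.0063,"dy":-0.0275,"dz":0,"rx":0,"ry":0,"rz":0,"hand":0.085},{"dx":0.0063,"dy":-0.0275,"dz":0,"rx":0,"ry":0,"rz":0,"hand":0.085},{"dx":0,"dy":0,"dz":0,"rx":0,"ry":0,"rz":0,"hand":0.085},{"dx":0,"dy":0,"dz":0,"rx":0,"ry":0,"rz":0,"hand":0.085}]' 60
python3 - <<'E'
from h import *
s=manip.get_state();print(s['position'],s['qpos'].round(2))
c=cam('scene'); cv2.imwrite('pics/s1.png',cv2.resize(c[0]['frame'][130:310,110:410,::-1],None,fx=2.66,fy=2.66,interpolation=cv2.INTER_CUBIC))
E
```

```text
clock: 8.5
position: [0.5235, -0.4086, 0.2074]
ee_rot: [-0.001, 0.002, 1.0, 0.001]
contact_force: [-0.2, 1.4, -0.6]
width: 0.0848
gripper_force: 0.0
[ 0.52347961 -0.40859182  0.20741757] [-0.77  0.42  1.34  0.    1.39 -2.33]
```

View pics/s1.png

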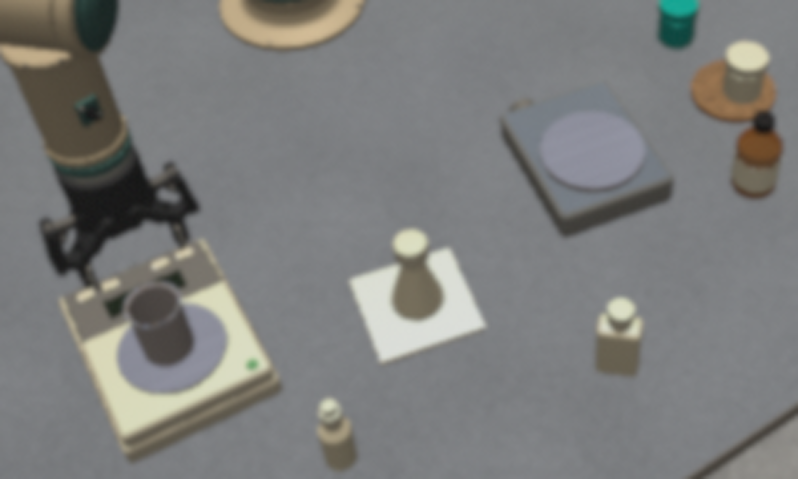

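The flask stands upright on the tile with its foot at about (418,300), and the gripper is over the beaker (155,300). Next I descend and grip the beaker.

```bash
python3 -m pendant '[{"dx":-0.002,"dy":0,"dz":0.02,"rx":0,"ry":0,"rz":0,"hand":0.085},{"dx":0,"dy":0,"dz":0.02,"rx":0,"ry":0,"rz":0,"hand":0.085},{"dx":0,"dy":0,"dz":0.02,"rx":0,"ry":0,"rz":0,"hand":0.085},{"dx":0,"dy":0,"dz":0.018,"rx":0,"ry":0,"rz":0,"hand":0.085},{"dx":0,"dy":0,"dz":0.014,"rx":0,"ry":0,"rz":0,"hand":0.085},{"dx":0,"dy":0,"dz":0,"rx":0,"ry":0,"rz":0,"hand":0.085},{"dx":0,"dy":0,"dz":0,"rx":0,"ry":0,"rz":0,"hand":0.085}]' 40;  python3 -m pendant '[{"dx":0,"dy":0,"dz":0,"rx":0,"ry":0,"rz":0,"hand":0.06},{"dx":0,"dy":0,"dz":0,"rx":0,"ry":0,"rz":0,"hand":0.05},{"dx":0,"dy":0,"dz":0,"rx":0,"ry":0,"rz":0,"hand":0.05},{"dx":0,"dy":0,"dz":0,"rx":0,"ry":0,"rz":0,"hand":0.05},{"dx":0,"dy":0,"dz":0,"rx":0,"ry":0,"rz":0,"hand":0.05},{"dx":0,"dy":0,"dz":0,"rx":0,"ry":0,"rz":0,"hand":0.05},{"dx":0,"dy":0,"dz":0,"rx":0,"ry":0,"rz":0,"hand":0.05}]' 40
```

```text
clock: 9.13
position: [0.5266, -0.4059, 0.1167]
ee_rot: [-0.001, 0.0, 1.0, 0.001]
contact_force: [0.1, -0.6, 0.4]
width: 0.085
gripper_force: 0.0
clock: 9.72
position: [0.5276, -0.4087, 0.1196]
ee_rot: [0.001, 0.001, 1.0, -0.001]
contact_force: [-0.5, -0.0, 6.1]
width: 0.0559
gripper_force: 41.0
```

```bash
python3 -m pendant '[{"dx":0,"dy":0,"dz":-0.006,"rx":0,"ry":0,"rz":0,"hand":0.05},{"dx":0,"dy":0,"dz":-0.014,"rx":0,"ry":0,"rz":0,"hand":0.05},{"dx":0,"dy":0,"dz":-0.02,"rx":0,"ry":0,"rz":0,"hand":0.05},{"dx":0,"dy":0,"dz":-0.02,"rx":0,"ry":0,"rz":0,"hand":0.05},{"dx":0,"dy":0,"dz":-0.012,"rx":0,"ry":0,"rz":0,"hand":0.05},{"dx":0,"dy":0,"dz":-0.003,"rx":0,"ry":0,"rz":0,"hand":0.05},{"dx":0,"dy":0,"dz":0,"rx":0,"ry":0,"rz":0,"hand":0.05}]' 40
```

```text
clock: 10.3
position: [0.5269, -0.408, 0.1935]
ee_rot: [0.0, 0.001, 1.0, -0.0]
contact_force: [0.3, -0.3, -2.1]
width: 0.0553
gripper_force: 42.5
```

```bash
python3 -m pendant '[{"dx":0,"dy":0.012,"dz":0,"rx":0,"ry":0,"rz":0,"hand":0.05},{"dx":-0.001,"dy":0.024,"dz":0,"rx":0,"ry":0,"rz":0,"hand":0.05},{"dx":-0.001,"dy":0.03,"dz":0,"rx":0,"ry":0,"rz":0,"hand":0.05},{"dx":-0.001,"dy":0.03,"dz":0,"rx":0,"ry":0,"rz":0,"hand":0.05},{"dx":-0.001,"dy":0.03,"dz":0,"rx":0,"ry":0,"rz":0,"hand":0.05},{"dx":-0.001,"dy":0.03,"dz":0,"rx":0,"ry":0,"rz":0,"hand":0.05},{"dx":-0.001,"dy":0.03,"dz":0,"rx":0,"ry":0,"rz":0,"hand":0.05},{"dx":-0.001,"dy":0.03,"dz":0,"rx":0,"ry":0,"rz":0,"hand":0.05},{"dx":-0.001,"dy":0.03,"dz":0,"rx":0,"ry":0,"rz":0,"hand":0.05},{"dx":-0.001,"dy":0.03,"dz":0,"rx":0,"ry":0,"rz":0,"hand":0.05},{"dx":-0.001,"dy":0.03,"dz":0,"rx":0,"ry":0,"rz":0,"hand":0.05}]' 40; python3 -m pendant '[{"dx":-0.002,"dy":0.03,"dz":0,"rx":0,"ry":0,"rz":0,"hand":0.05},{"dx":-0.002,"dy":0.03,"dz":0,"rx":0,"ry":0,"rz":0,"hand":0.05},{"dx":-0.002,"dy":0.03,"dz":0,"rx":0,"ry":0,"rz":0,"hand":0.05},{"dx":-0.002,"dy":0.03,"dz":0,"rx":0,"ry":0,"rz":0,"hand":0.05},{"dx":-0.001,"dy":0.03,"dz":0,"rx":0,"ry":0,"rz":0,"hand":0.05},{"dx":-0.001,"dy":0.03,"dz":0,"rx":0,"ry":0,"rz":0,"hand":0.05},{"dx":-0.001,"dy":0.03,"dz":0,"rx":0,"ry":0,"rz":0,"hand":0.05},{"dx":0,"dy":0.03,"dz":0,"rx":0,"ry":0,"rz":0,"hand":0.05},{"dx":0,"dy":0.012,"dz":0,"rx":0,"ry":0,"rz":0,"hand":0.05},{"dx":0,"dy":0,"dz":0,"rx":0,"ry":0,"rz":0,"hand":0.05},{"dx":0,"dy":0,"dz":0,"rx":0,"ry":0,"rz":0,"hand":0.05}]' 40
```

```text
clock: 11.22
position: [0.5354, -0.0992, 0.1912]
ee_rot: [-0.002, 0.001, 1.0, 0.001]
contact_force: [1.2, 0.7, -1.5]
width: 0.0557
gripper_force: 42.6
clock: 12.13
position: [0.5472, 0.1504, 0.1916]
ee_rot: [-0.001, -0.0, 1.0, -0.001]
contact_force: [-0.5, 0.2, -1.2]
width: 0.0557
gripper_force: 42.8
```

```bash
python3 -m pendant '[{"dx":-0.0015,"dy":0.004,"dz":0.01,"rx":0,"ry":0,"rz":0,"hand":0.05},{"dx":0,"dy":0,"dz":0.018,"rx":0,"ry":0,"rz":0,"hand":0.05},{"dx":0,"dy":0,"dz":0.02,"rx":0,"ry":0,"rz":0,"hand":0.05},{"dx":0,"dy":0,"dz":0.018,"rx":0,"ry":0,"rz":0,"hand":0.05},{"dx":0,"dy":0,"dz":0.008,"rx":0,"ry":0,"rz":0,"hand":0.05},{"dx":0,"dy":0,"dz":0.004,"rx":0,"ry":0,"rz":0,"hand":0.05},{"dx":0,"dy":0,"dz":0.001,"rx":0,"ry":0,"rz":0,"hand":0.05},{"dx":0,"dy":0,"dz":0,"rx":0,"ry":0,"rz":0,"hand":0.05},{"dx":0,"dy":0,"dz":0,"rx":0,"ry":0,"rz":0,"hand":0.05}]' 40; python3 -m pendant '[{"dx":0,"dy":0,"dz":0.001,"rx":0,"ry":0,"rz":0,"hand":0.05},{"dx":0,"dy":0,"dz":0,"rx":0,"ry":0,"rz":0,"hand":0.05},{"dx":0,"dy":0,"dz":0,"rx":0,"ry":0,"rz":0,"hand":0.05}]' 40
```

```text
clock: 12.88
position: [0.5509, 0.154, 0.1147]
ee_rot: [0.001, 0.001, 1.0, 0.0]
contact_force: [1.3, 0.3, -1.5]
width: 0.0556
gripper_force: 42.8
clock: 13.13
position: [0.5503, 0.1542, 0.1134]
ee_rot: [0.001, 0.001, 1.0, 0.0]
contact_force: [-0.0, -0.3, -0.9]
width: 0.0558
gripper_force: 42.9
```

```bash
python3 -m pendant '[{"dx":0,"dy":0,"dz":0.001,"rx":0,"ry":0,"rz":0,"hand":0.05},{"dx":0,"dy":0,"dz":0.001,"rx":0,"ry":0,"rz":0,"hand":0.05},{"dx":0,"dy":0,"dz":0,"rx":0,"ry":0,"rz":0,"hand":0.05},{"dx":0,"dy":0,"dz":0,"rx":0,"ry":0,"rz":0,"hand":0.05}]' 40; python3 -m pendant '[{"dx":0.001,"dy":0,"dz":0.001,"rx":0,"ry":0,"rz":0,"hand":0.05},{"dx":0,"dy":0,"dz":0,"rx":0,"ry":0,"rz":0,"hand":0.05},{"dx":0,"dy":0,"dz":0,"rx":0,"ry":0,"rz":0,"hand":0.05}]' 40
```

```text
clock: 13.47
position: [0.5499, 0.1542, 0.1107]
ee_rot: [-0.0, 0.001, 1.0, 0.0]
contact_force: [0.1, 0.0, -2.2]
width: 0.0558
gripper_force: 42.9
clock: 13.72
position: [0.549, 0.1541, 0.1098]
ee_rot: [0.0, 0.001, 1.0, 0.0]
contact_force: [1.0, 0.3, -0.9]
width: 0.0559
gripper_force: 42.8
```

```bash
python3 -m pendant '[{"dx":0,"dy":0,"dz":0.001,"rx":0,"ry":0,"rz":0,"hand":0.05},{"dx":0,"dy":0,"dz":0,"rx":0,"ry":0,"rz":0,"hand":0.05},{"dx":0,"dy":0,"dz":0,"rx":0,"ry":0,"rz":0,"hand":0.05}]' 40
```

```text
clock: 13.97
position: [0.5493, 0.1541, 0.1096]
ee_rot: [0.0, 0.001, 1.0, 0.0]
contact_force: [-1.0, 0.3, 4.9]
width: 0.0556
gripper_force: 42.7
```

Contact (+4.9 N). Release and rise.

```bash
python3 -m pendant '[{"dx":0,"dy":0,"dz":0,"rx":0,"ry":0,"rz":0,"hand":0.058},{"dx":0,"dy":0,"dz":0,"rx":0,"ry":0,"rz":0,"hand":0.065},{"dx":0,"dy":0,"dz":0,"rx":0,"ry":0,"rz":0,"hand":0.085},{"dx":0,"dy":0,"dz":0,"rx":0,"ry":0,"rz":0,"hand":0.085},{"dx":0,"dy":0,"dz":0,"rx":0,"ry":0,"rz":0,"hand":0.085},{"dx":0,"dy":0,"dz":0,"rx":0,"ry":0,"rz":0,"hand":0.085}]' 40; python3 -m pendant '[{"dx":0,"dy":0,"dz":-0.01,"rx":0,"ry":0,"rz":0,"hand":0.085},{"dx":0,"dy":0,"dz":-0.02,"rx":0,"ry":0,"rz":0,"hand":0.085},{"dx":0,"dy":0,"dz":-0.025,"rx":0,"ry":0,"rz":0,"hand":0.085},{"dx":0,"dy":0,"dz":-0.025,"rx":0,"ry":0,"rz":0,"hand":0.085},{"dx":0,"dy":0,"dz":-0.01,"rx":0,"ry":0,"rz":0,"hand":0.085},{"dx":0,"dy":0,"dz":0,"rx":0,"ry":0,"rz":0,"hand":0.085}]' 40
```

```text
clock: 14.47
position: [0.549, 0.1542, 0.1086]
ee_rot: [-0.0, 0.001, 1.0, 0.0]
contact_force: [-0.0, 1.3, 0.5]
width: 0.0848
gripper_force: 0.0
clock: 14.97
position: [0.551, 0.1544, 0.2022]
ee_rot: [0.003, 0.001, 1.0, 0.001]
contact_force: [0.0, -0.8, 0.0]
width: 0.0849
gripper_force: 0.0
```

```bash
python3 -m pendant '[{"dx":0.001,"dy":0.0266,"dz":0,"rx":0,"ry":0,"rz":0,"hand":0.085},{"dx":0.001,"dy":0.0266,"dz":0,"rx":0,"ry":0,"rz":0,"hand":0.085},{"dx":0.001,"dy":0.0266,"dz":0,"rx":0,"ry":0,"rz":0,"hand":0.085},{"dx":0.001,"dy":0.0266,"dz":0,"rx":0,"ry":0,"rz":0,"hand":0.085},{"dx":0.001,"dy":0.0266,"dz":0,"rx":0,"ry":0,"rz":0,"hand":0.085},{"dx":0.001,"dy":0.0266,"dz":0,"rx":0,"ry":0,"rz":0,"hand":0.085},{"dx":0.001,"dy":0.0266,"dz":0,"rx":0,"ry":0,"rz":0,"hand":0.085},{"dx":0.001,"dy":0.0266,"dz":0,"rx":0,"ry":0,"rz":0,"hand":0.085},{"dx":0.001,"dy":0.0266,"dz":0,"rx":0,"ry":0,"rz":0,"hand":0.085},{"dx":0.001,"dy":0.0266,"dz":0,"rx":0,"ry":0,"rz":0,"hand":0.085},{"dx":0,"dy":0,"dz":0,"rx":0,"ry":0,"rz":0,"hand":0.085},{"dx":0,"dy":0,"dz":0,"rx":0,"ry":0,"rz":0,"hand":0.085}]' 40
python3 - <<'E'
from h import *
c=cam('scene');t=cam('top')
A=cv2.resize(c[0]['frame'][150:250,250:400,::-1],(750,500),interpolation=cv2.INTER_CUBIC)
cv2.imwrite('pics/s2.png',A)
E
```

```text
clock: 15.97
position: [0.5383, 0.4209, 0.1966]
ee_rot: [-0.001, -0.0, 1.0, -0.001]
contact_force: [0.8, -0.9, -0.6]
width: 0.085
gripper_force: 0.0
```

View pics/s2.png

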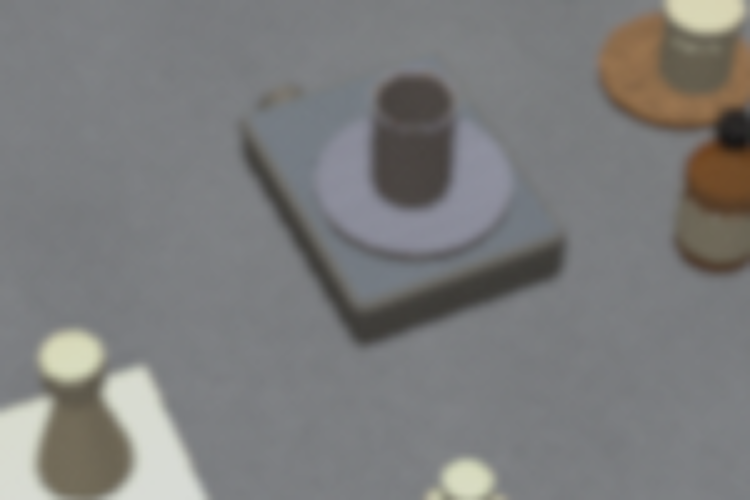

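The beaker stands centred on the stirrer plate: base at about (412,180), plate centre (414,182). Next I descend on the jar.

```bash
python3 -m pendant '[{"dx":0,"dy":0,"dz":0.025,"rx":0,"ry":0,"rz":0,"hand":0.085},{"dx":0,"dy":0,"dz":0.03,"rx":0,"ry":0,"rz":0,"hand":0.085},{"dx":0,"dy":0,"dz":0.03,"rx":0,"ry":0,"rz":0,"hand":0.085},{"dx":0,"dy":0,"dz":0.02,"rx":0,"ry":0,"rz":0,"hand":0.085},{"dx":0,"dy":0,"dz":0.02,"rx":0,"ry":0,"rz":0,"hand":0.085},{"dx":0,"dy":0,"dz":0.016,"rx":0,"ry":0,"rz":0,"hand":0.085},{"dx":0,"dy":0,"dz":0.01,"rx":0,"ry":0,"rz":0,"hand":0.085},{"dx":0,"dy":0,"dz":0,"rx":0,"ry":0,"rz":0,"hand":0.085},{"dx":0,"dy":0,"dz":0,"rx":0,"ry":0,"rz":0,"hand":0.085}]' 40;  python3 -m pendant '[{"dx":0,"dy":0,"dz":0,"rx":0,"ry":0,"rz":0,"hand":0.06},{"dx":0,"dy":0,"dz":0,"rx":0,"ry":0,"rz":0,"hand":0.05},{"dx":0,"dy":0,"dz":0,"rx":0,"ry":0,"rz":0,"hand":0.05},{"dx":0,"dy":0,"dz":0,"rx":0,"ry":0,"rz":0,"hand":0.05},{"dx":0,"dy":0,"dz":0,"rx":0,"ry":0,"rz":0,"hand":0.05},{"dx":0,"dy":0,"dz":0,"rx":0,"ry":0,"rz":0,"hand":0.05},{"dx":0,"dy":0,"dz":0,"rx":0,"ry":0,"rz":0,"hand":0.05}]' 40
```

```text
clock: 16.82
position: [0.5396, 0.4193, 0.0477]
ee_rot: [-0.0, 0.001, 1.0, -0.0]
contact_force: [0.5, 0.5, -0.3]
width: 0.0851
gripper_force: 0.0
clock: 17.4
position: [0.5405, 0.4208, 0.0497]
ee_rot: [0.002, 0.001, 1.0, 0.001]
contact_force: [0.0, -0.5, 6.5]
width: 0.0565
gripper_force: 43.3
```

```bash
python3 -m pendant '[{"dx":0,"dy":0,"dz":-0.006,"rx":0,"ry":0,"rz":0,"hand":0.05},{"dx":0,"dy":0,"dz":-0.016,"rx":0,"ry":0,"rz":0,"hand":0.05},{"dx":0,"dy":0,"dz":-0.026,"rx":0,"ry":0,"rz":0,"hand":0.05},{"dx":0,"dy":0,"dz":-0.03,"rx":0,"ry":0,"rz":0,"hand":0.05},{"dx":0,"dy":0,"dz":-0.03,"rx":0,"ry":0,"rz":0,"hand":0.05},{"dx":0,"dy":0,"dz":-0.03,"rx":0,"ry":0,"rz":0,"hand":0.05},{"dx":0,"dy":0,"dz":-0.024,"rx":0,"ry":0,"rz":0,"hand":0.05},{"dx":0,"dy":0,"dz":-0.012,"rx":0,"ry":0,"rz":0,"hand":0.05},{"dx":0,"dy":0,"dz":0,"rx":0,"ry":0,"rz":0,"hand":0.05},{"dx":0,"dy":0,"dz":0,"rx":0,"ry":0,"rz":0,"hand":0.05}]' 40
```

```text
clock: 18.23
position: [0.5392, 0.4201, 0.222]
ee_rot: [0.0, 0.001, 1.0, 0.0]
contact_force: [-0.4, -0.0, -1.5]
width: 0.0565
gripper_force: 43.0
```

```bash
python3 -m pendant '[{"dx":0,"dy":-0.012,"dz":0,"rx":0,"ry":0,"rz":0,"hand":0.05},{"dx":0,"dy":-0.024,"dz":0,"rx":0,"ry":0,"rz":0,"hand":0.05},{"dx":0,"dy":-0.03,"dz":0,"rx":0,"ry":0,"rz":0,"hand":0.05},{"dx":0,"dy":-0.03,"dz":0,"rx":0,"ry":0,"rz":0,"hand":0.05},{"dx":0,"dy":-0.03,"dz":0,"rx":0,"ry":0,"rz":0,"hand":0.05},{"dx":0,"dy":-0.03,"dz":0,"rx":0,"ry":0,"rz":0,"hand":0.05},{"dx":0,"dy":-0.03,"dz":0,"rx":0,"ry":0,"rz":0,"hand":0.05},{"dx":0,"dy":-0.03,"dz":0,"rx":0,"ry":0,"rz":0,"hand":0.05},{"dx":0,"dy":-0.03,"dz":0,"rx":0,"ry":0,"rz":0,"hand":0.05},{"dx":0,"dy":-0.03,"dz":0,"rx":0,"ry":0,"rz":0,"hand":0.05},{"dx":0,"dy":-0.03,"dz":0,"rx":0,"ry":0,"rz":0,"hand":0.05},{"dx":0,"dy":-0.03,"dz":0,"rx":0,"ry":0,"rz":0,"hand":0.05}]'; python3 -m pendant '[{"dx":0.001,"dy":-0.03,"dz":0,"rx":0,"ry":0,"rz":0,"hand":0.05},{"dx":0.001,"dy":-0.03,"dz":0,"rx":0,"ry":0,"rz":0,"hand":0.05},{"dx":0.001,"dy":-0.03,"dz":0,"rx":0,"ry":0,"rz":0,"hand":0.05},{"dx":0.001,"dy":-0.03,"dz":0,"rx":0,"ry":0,"rz":0,"hand":0.05},{"dx":0.001,"dy":-0.03,"dz":0,"rx":0,"ry":0,"rz":0,"hand":0.05},{"dx":0.001,"dy":-0.03,"dz":0,"rx":0,"ry":0,"rz":0,"hand":0.05},{"dx":0.001,"dy":-0.03,"dz":0,"rx":0,"ry":0,"rz":0,"hand":0.05},{"dx":0.001,"dy":-0.03,"dz":0,"rx":0,"ry":0,"rz":0,"hand":0.05},{"dx":0.001,"dy":-0.03,"dz":0,"rx":0,"ry":0,"rz":0,"hand":0.05},{"dx":0.001,"dy":-0.03,"dz":0,"rx":0,"ry":0,"rz":0,"hand":0.05},{"dx":0,"dy":-0.03,"dz":0,"rx":0,"ry":0,"rz":0,"hand":0.05},{"dx":0,"dy":-0.03,"dz":0,"rx":0,"ry":0,"rz":0,"hand":0.05}]'; python3 -m pendant '[{"dx":0,"dy":-0.03,"dz":0,"rx":0,"ry":0,"rz":0,"hand":0.05},{"dx":0,"dy":-0.03,"dz":0,"rx":0,"ry":0,"rz":0,"hand":0.05},{"dx":0,"dy":-0.03,"dz":0,"rx":0,"ry":0,"rz":0,"hand":0.05},{"dx":0,"dy":-0.024,"dz":0,"rx":0,"ry":0,"rz":0,"hand":0.05},{"dx":0,"dy":-0.012,"dz":0,"rx":0,"ry":0,"rz":0,"hand":0.05},{"dx":0,"dy":-0.005,"dz":0,"rx":0,"ry":0,"rz":0,"hand":0.05},{"dx":0,"dy":0,"dz":0,"rx":0,"ry":0,"rz":0,"hand":0.05},{"dx":0,"dy":0,"dz":0,"rx":0,"ry":0,"rz":0,"hand":0.05}]'
```

```text
clock: 19.23
position: [0.5369, 0.0819, 0.2197]
ee_rot: [-0.002, 0.001, 1.0, -0.0]
contact_force: [0.6, 0.3, -2.0]
width: 0.0568
gripper_force: 43.0
clock: 20.23
position: [0.5262, -0.277, 0.2196]
ee_rot: [-0.002, 0.001, 1.0, 0.001]
contact_force: [0.7, 0.4, -1.2]
width: 0.0568
gripper_force: 43.0
clock: 20.9
position: [0.5278, -0.4054, 0.221]
ee_rot: [-0.001, 0.001, 1.0, 0.001]
contact_force: [0.7, -0.4, -1.2]
width: 0.0566
gripper_force: 43.1
```

Contact is expected at TCP z ≈ 0.1157, so I descend to about 0.118 and then creep.

```bash
python3 -m pendant '[{"dx":-0.001,"dy":-0.001,"dz":0.012,"rx":0,"ry":0,"rz":0,"hand":0.05},{"dx":0,"dy":0,"dz":0.022,"rx":0,"ry":0,"rz":0,"hand":0.05},{"dx":0,"dy":0,"dz":0.025,"rx":0,"ry":0,"rz":0,"hand":0.05},{"dx":0,"dy":0,"dz":0.022,"rx":0,"ry":0,"rz":0,"hand":0.05},{"dx":0,"dy":0,"dz":0.012,"rx":0,"ry":0,"rz":0,"hand":0.05},{"dx":0,"dy":0,"dz":0.005,"rx":0,"ry":0,"rz":0,"hand":0.05},{"dx":0,"dy":0,"dz":0.002,"rx":0,"ry":0,"rz":0,"hand":0.05},{"dx":0,"dy":0,"dz":0.001,"rx":0,"ry":0,"rz":0,"hand":0.05},{"dx":0,"dy":0,"dz":0,"rx":0,"ry":0,"rz":0,"hand":0.05},{"dx":0,"dy":0,"dz":0,"rx":0,"ry":0,"rz":0,"hand":0.05}]'; python3 -m pendant '[{"dx":0,"dy":0,"dz":0.001,"rx":0,"ry":0,"rz":0,"hand":0.05},{"dx":0,"dy":0,"dz":0,"rx":0,"ry":0,"rz":0,"hand":0.05},{"dx":0,"dy":0,"dz":0,"rx":0,"ry":0,"rz":0,"hand":0.05}]'
```

```text
clock: 21.73
position: [0.5299, -0.4081, 0.122]
ee_rot: [0.001, 0.001, 1.0, -0.001]
contact_force: [-0.6, -0.3, -1.4]
width: 0.0567
gripper_force: 43.0
clock: 21.98
position: [0.5294, -0.408, 0.1202]
ee_rot: [0.0, 0.001, 1.0, -0.0]
contact_force: [0.2, 0.2, -1.5]
width: 0.0568
gripper_force: 43.0
```

```bash
python3 -m pendant '[{"dx":0,"dy":0,"dz":0.001,"rx":0,"ry":0,"rz":0,"hand":0.05},{"dx":0,"dy":0,"dz":0.001,"rx":0,"ry":0,"rz":0,"hand":0.05},{"dx":0,"dy":0,"dz":0,"rx":0,"ry":0,"rz":0,"hand":0.05},{"dx":0,"dy":0,"dz":0,"rx":0,"ry":0,"rz":0,"hand":0.05}]'; python3 -m pendant '[{"dx":0,"dy":0,"dz":0.001,"rx":0,"ry":0,"rz":0,"hand":0.05},{"dx":0,"dy":0,"dz":0,"rx":0,"ry":0,"rz":0,"hand":0.05},{"dx":0,"dy":0,"dz":0,"rx":0,"ry":0,"rz":0,"hand":0.05}]';  python3 -m pendant '[{"dx":0,"dy":0,"dz":0.001,"rx":0,"ry":0,"rz":0,"hand":0.05},{"dx":0,"dy":0,"dz":0,"rx":0,"ry":0,"rz":0,"hand":0.05},{"dx":0,"dy":0,"dz":0,"rx":0,"ry":0,"rz":0,"hand":0.05}]'
```

```text
clock: 22.32
position: [0.5291, -0.4078, 0.1176]
ee_rot: [-0.0, 0.001, 1.0, 0.0]
contact_force: [-0.1, -1.0, -0.9]
width: 0.0572
gripper_force: 43.0
clock: 22.57
position: [0.5292, -0.4078, 0.1166]
ee_rot: [-0.0, 0.001, 1.0, 0.0]
contact_force: [-1.0, 0.8, -1.5]
width: 0.057
gripper_force: 43.0
clock: 22.82
position: [0.5292, -0.4078, 0.1157]
ee_rot: [0.0, 0.001, 1.0, 0.0]
contact_force: [0.0, 0.0, -1.4]
width: 0.0572
gripper_force: 43.1
```

```bash
python3 -m pendant '[{"dx":0,"dy":0,"dz":0.0007,"rx":0,"ry":0,"rz":0,"hand":0.05},{"dx":0,"dy":0,"dz":0,"rx":0,"ry":0,"rz":0,"hand":0.05},{"dx":0,"dy":0,"dz":0,"rx":0,"ry":0,"rz":0,"hand":0.05}]'; python3 -m pendant '[{"dx":0,"dy":0,"dz":0.0007,"rx":0,"ry":0,"rz":0,"hand":0.05},{"dx":0,"dy":0,"dz":0,"rx":0,"ry":0,"rz":0,"hand":0.05},{"dx":0,"dy":0,"dz":0,"rx":0,"ry":0,"rz":0,"hand":0.05}]'
```

```text
clock: 23.07
position: [0.5292, -0.4078, 0.1156]
ee_rot: [0.0, 0.001, 1.0, -0.0]
contact_force: [-1.2, 1.3, 2.3]
width: 0.0566
gripper_force: 43.4
clock: 23.32
position: [0.5292, -0.4078, 0.1156]
ee_rot: [0.0, 0.001, 1.0, -0.0]
contact_force: [-2.2, 1.1, 6.8]
width: 0.0567
gripper_force: 43.8
```

The jar is down. I release it, rise, take pictures and measure the flask's position.

```bash
python3 -m pendant '[{"dx":0,"dy":0,"dz":0,"rx":0,"ry":0,"rz":0,"hand":0.059},{"dx":0,"dy":0,"dz":0,"rx":0,"ry":0,"rz":0,"hand":0.066},{"dx":0,"dy":0,"dz":0,"rx":0,"ry":0,"rz":0,"hand":0.085},{"dx":0,"dy":0,"dz":0,"rx":0,"ry":0,"rz":0,"hand":0.085},{"dx":0,"dy":0,"dz":0,"rx":0,"ry":0,"rz":0,"hand":0.085},{"dx":0,"dy":0,"dz":0,"rx":0,"ry":0,"rz":0,"hand":0.085}]'; python3 -m pendant '[{"dx":0,"dy":0,"dz":-0.01,"rx":0,"ry":0,"rz":0,"hand":0.085},{"dx":0,"dy":0,"dz":-0.02,"rx":0,"ry":0,"rz":0,"hand":0.085},{"dx":0,"dy":0,"dz":-0.025,"rx":0,"ry":0,"rz":0,"hand":0.085},{"dx":0,"dy":0,"dz":-0.02,"rx":0,"ry":0,"rz":0,"hand":0.085},{"dx":0,"dy":0,"dz":-0.01,"rx":0,"ry":0,"rz":0,"hand":0.085},{"dx":0,"dy":0,"dz":0,"rx":0,"ry":0,"rz":0,"hand":0.085}]'
python3 - <<'E'
from h import *
c=cam('scene'); cv2.imwrite('pics/s3.png',cv2.resize(c[0]['frame'][210:310,130:280,::-1],(750,500),interpolation=cv2.INTER_CUBIC))
c=cam('top'); f=c[0]['frame']; print(c[3])
g=f[170:250,355:405]; cv2.imwrite('pics/t3.png',cv2.resize(g[:,:,::-1],None,fx=7,fy=7,interpolation=cv2.INTER_CUBIC))
E
```

```text
clock: 23.82
position: [0.5293, -0.4078, 0.1141]
ee_rot: [-0.0, 0.001, 1.0, 0.0]
contact_force: [0.2, 0.3, -0.7]
width: 0.0854
gripper_force: 0.0
clock: 24.32
position: [0.5305, -0.409, 0.203]
ee_rot: [0.002, 0.001, 1.0, -0.002]
contact_force: [-0.6, -0.9, -1.0]
width: 0.0847
gripper_force: 0.0
[0.36207596 0.05257845 1.43255016]
```

View pics/s3.png

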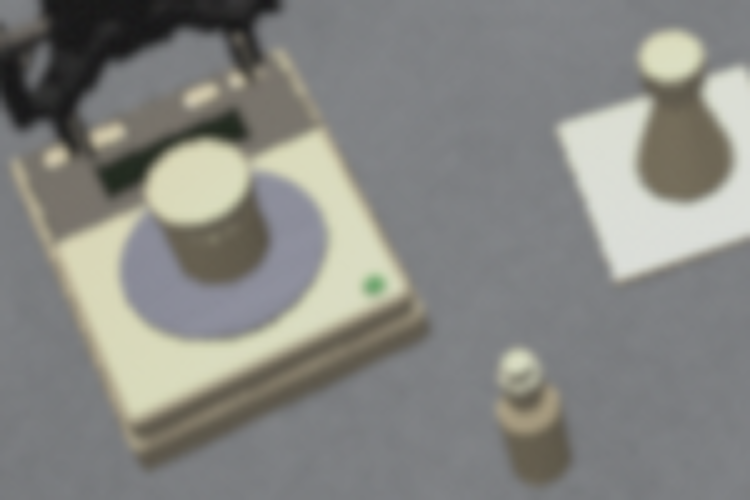

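The jar stands centred on the pan, and the flask is upright on the tile with its cap at (671,56) in the crop.

Run:
```python
from h import *
c=cam('scene'); print(toworld(c,[[263.8,220.8]],.122)); print(manip.get_state()['position'])
```

```text
[[ 0.58627618 -0.1343163   0.122     ]]
[ 0.52863991 -0.40730274  0.19823312]
```

```bash
python3 -m pendant '[{"dx":-0.0058,"dy":0.0274,"dz":0,"rx":0,"ry":0,"rz":0,"hand":0.085},{"dx":-0.0058,"dy":0.0274,"dz":0,"rx":0,"ry":0,"rz":0,"hand":0.085},{"dx":-0.0058,"dy":0.0274,"dz":0,"rx":0,"ry":0,"rz":0,"hand":0.085},{"dx":-0.0058,"dy":0.0274,"dz":0,"rx":0,"ry":0,"rz":0,"hand":0.085},{"dx":-0.0058,"dy":0.0274,"dz":0,"rx":0,"ry":0,"rz":0,"hand":0.085},{"dx":-0.0058,"dy":0.0274,"dz":0,"rx":0,"ry":0,"rz":0,"hand":0.085},{"dx":-0.0058,"dy":0.0274,"dz":0,"rx":0,"ry":0,"rz":0,"hand":0.085},{"dx":-0.0058,"dy":0.0274,"dz":0,"rx":0,"ry":0,"rz":0,"hand":0.085},{"dx":-0.0058,"dy":0.0274,"dz":0,"rx":0,"ry":0,"rz":0,"hand":0.085},{"dx":-0.0058,"dy":0.0274,"dz":0,"rx":0,"ry":0,"rz":0,"hand":0.085},{"dx":0,"dy":0,"dz":0,"rx":0,"ry":0,"rz":0,"hand":0.085},{"dx":0,"dy":0,"dz":0,"rx":0,"ry":0,"rz":0,"hand":0.085}]'
```

```text
clock: 25.47
position: [0.5869, -0.1323, 0.1978]
ee_rot: [-0.002, -0.001, 1.0, 0.0]
contact_force: [0.2, 0.4, 0.1]
width: 0.0845
gripper_force: 0.0
```

```bash
python3 -m pendant '[{"dx":0,"dy":0,"dz":0.025,"rx":0,"ry":0,"rz":0,"hand":0.085},{"dx":0,"dy":0,"dz":0.025,"rx":0,"ry":0,"rz":0,"hand":0.085},{"dx":0,"dy":0,"dz":0.02,"rx":0,"ry":0,"rz":0,"hand":0.085},{"dx":0,"dy":0,"dz":0.02,"rx":0,"ry":0,"rz":0,"hand":0.085},{"dx":0,"dy":0,"dz":0.018,"rx":0,"ry":0,"rz":0,"hand":0.085},{"dx":0,"dy":0,"dz":0,"rx":0,"ry":0,"rz":0,"hand":0.085},{"dx":0,"dy":0,"dz":0,"rx":0,"ry":0,"rz":0,"hand":0.085}]';  python3 -m pendant '[{"dx":0,"dy":0,"dz":0,"rx":0,"ry":0,"rz":0,"hand":0.05},{"dx":0,"dy":0,"dz":0,"rx":0,"ry":0,"rz":0,"hand":0.03},{"dx":0,"dy":0,"dz":0,"rx":0,"ry":0,"rz":0,"hand":0.03},{"dx":0,"dy":0,"dz":0,"rx":0,"ry":0,"rz":0,"hand":0.03},{"dx":0,"dy":0,"dz":0,"rx":0,"ry":0,"rz":0,"hand":0.03},{"dx":0,"dy":0,"dz":0,"rx":0,"ry":0,"rz":0,"hand":0.03},{"dx":0,"dy":0,"dz":0,"rx":0,"ry":0,"rz":0,"hand":0.03},{"dx":0,"dy":0,"dz":0,"rx":0,"ry":0,"rz":0,"hand":0.03}]' 40
```

```text
clock: 26.05
position: [0.5863, -0.1347, 0.0898]
ee_rot: [-0.002, 0.001, 1.0, 0.0]
contact_force: [0.1, 0.0, -0.2]
width: 0.0853
gripper_force: 0.0
clock: 26.72
position: [0.5884, -0.1343, 0.0927]
ee_rot: [0.001, 0.001, 1.0, -0.0]
contact_force: [-1.0, -1.3, 6.5]
width: 0.037
gripper_force: 40.6
```

```bash
python3 -m pendant '[{"dx":0,"dy":0,"dz":-0.006,"rx":0,"ry":0,"rz":0,"hand":0.03},{"dx":0,"dy":0,"dz":-0.016,"rx":0,"ry":0,"rz":0,"hand":0.03},{"dx":0,"dy":0,"dz":-0.026,"rx":0,"ry":0,"rz":0,"hand":0.03},{"dx":0,"dy":0,"dz":-0.03,"rx":0,"ry":0,"rz":0,"hand":0.03},{"dx":0,"dy":0,"dz":-0.03,"rx":0,"ry":0,"rz":0,"hand":0.03},{"dx":0,"dy":0,"dz":-0.03,"rx":0,"ry":0,"rz":0,"hand":0.03},{"dx":0,"dy":0,"dz":-0.026,"rx":0,"ry":0,"rz":0,"hand":0.03},{"dx":0,"dy":0,"dz":-0.012,"rx":0,"ry":0,"rz":0,"hand":0.03},{"dx":0,"dy":0,"dz":0,"rx":0,"ry":0,"rz":0,"hand":0.03},{"dx":0,"dy":0,"dz":0,"rx":0,"ry":0,"rz":0,"hand":0.03}]'
```

```text
clock: 27.55
position: [0.5873, -0.1337, 0.2671]
ee_rot: [-0.0, 0.001, 1.0, 0.0]
contact_force: [-0.5, -0.2, -3.4]
width: 0.0369
gripper_force: 40.7
```

```bash
python3 -m pendant '[{"dx":0.001,"dy":0.012,"dz":0,"rx":0,"ry":0,"rz":0,"hand":0.03},{"dx":0.002,"dy":0.024,"dz":0,"rx":0,"ry":0,"rz":0,"hand":0.03},{"dx":0.003,"dy":0.03,"dz":0,"rx":0,"ry":0,"rz":0,"hand":0.03},{"dx":0.003,"dy":0.03,"dz":0,"rx":0,"ry":0,"rz":0,"hand":0.03},{"dx":0.003,"dy":0.03,"dz":0,"rx":0,"ry":0,"rz":0,"hand":0.03},{"dx":0.003,"dy":0.03,"dz":0,"rx":0,"ry":0,"rz":0,"hand":0.03},{"dx":0.003,"dy":0.03,"dz":0,"rx":0,"ry":0,"rz":0,"hand":0.03},{"dx":0.003,"dy":0.03,"dz":0,"rx":0,"ry":0,"rz":0,"hand":0.03},{"dx":0.003,"dy":0.03,"dz":0,"rx":0,"ry":0,"rz":0,"hand":0.03},{"dx":0.003,"dy":0.03,"dz":0,"rx":0,"ry":0,"rz":0,"hand":0.03},{"dx":0.003,"dy":0.03,"dz":0,"rx":0,"ry":0,"rz":0,"hand":0.03}]'; python3 -m pendant '[{"dx":0.004,"dy":0.03,"dz":0,"rx":0,"ry":0,"rz":0,"hand":0.03},{"dx":0.004,"dy":0.03,"dz":0,"rx":0,"ry":0,"rz":0,"hand":0.03},{"dx":0.004,"dy":0.03,"dz":0,"rx":0,"ry":0,"rz":0,"hand":0.03},{"dx":0.004,"dy":0.03,"dz":0,"rx":0,"ry":0,"rz":0,"hand":0.03},{"dx":0.004,"dy":0.03,"dz":0,"rx":0,"ry":0,"rz":0,"hand":0.03},{"dx":0.004,"dy":0.03,"dz":0,"rx":0,"ry":0,"rz":0,"hand":0.03},{"dx":0.004,"dy":0.03,"dz":0,"rx":0,"ry":0,"rz":0,"hand":0.03},{"dx":0.002,"dy":0.02,"dz":0,"rx":0,"ry":0,"rz":0,"hand":0.03},{"dx":0,"dy":0.012,"dz":0,"rx":0,"ry":0,"rz":0,"hand":0.03},{"dx":0,"dy":0,"dz":0,"rx":0,"ry":0,"rz":0,"hand":0.03},{"dx":0,"dy":0,"dz":0,"rx":0,"ry":0,"rz":0,"hand":0.03}]'
```

```text
clock: 28.47
position: [0.5559, 0.1742, 0.2651]
ee_rot: [-0.002, 0.001, 1.0, -0.0]
contact_force: [0.5, 0.0, -3.1]
width: 0.0369
gripper_force: 40.7
clock: 29.38
position: [0.5276, 0.4138, 0.2657]
ee_rot: [-0.001, 0.0, 1.0, -0.001]
contact_force: [0.8, -0.6, -2.8]
width: 0.0369
gripper_force: 40.8
```

Descend about 0.166 to around 0.098.

```bash
python3 -m pendant '[{"dx":0,"dy":0,"dz":0.012,"rx":0,"ry":0,"rz":0,"hand":0.03},{"dx":0,"dy":0,"dz":0.024,"rx":0,"ry":0,"rz":0,"hand":0.03},{"dx":0,"dy":0,"dz":0.028,"rx":0,"ry":0,"rz":0,"hand":0.03},{"dx":0,"dy":0,"dz":0.028,"rx":0,"ry":0,"rz":0,"hand":0.03},{"dx":0,"dy":0,"dz":0.028,"rx":0,"ry":0,"rz":0,"hand":0.03},{"dx":0,"dy":0,"dz":0.022,"rx":0,"ry":0,"rz":0,"hand":0.03},{"dx":0,"dy":0,"dz":0.014,"rx":0,"ry":0,"rz":0,"hand":0.03},{"dx":0,"dy":0,"dz":0.008,"rx":0,"ry":0,"rz":0,"hand":0.03},{"dx":0,"dy":0,"dz":0.002,"rx":0,"ry":0,"rz":0,"hand":0.03},{"dx":0,"dy":0,"dz":0,"rx":0,"ry":0,"rz":0,"hand":0.03},{"dx":0,"dy":0,"dz":0,"rx":0,"ry":0,"rz":0,"hand":0.03}]'; python3 -m pendant '[{"dx":0,"dy":0,"dz":0.001,"rx":0,"ry":0,"rz":0,"hand":0.03},{"dx":0,"dy":0,"dz":0,"rx":0,"ry":0,"rz":0,"hand":0.03},{"dx":0,"dy":0,"dz":0,"rx":0,"ry":0,"rz":0,"hand":0.03}]'
```

```text
clock: 30.3
position: [0.5294, 0.414, 0.1027]
ee_rot: [0.001, 0.001, 1.0, 0.0]
contact_force: [-0.1, 0.6, -2.8]
width: 0.037
gripper_force: 40.9
clock: 30.55
position: [0.5287, 0.4144, 0.1013]
ee_rot: [0.001, 0.001, 1.0, 0.0]
contact_force: [0.4, -0.5, -1.6]
width: 0.0367
gripper_force: 40.9
```

```bash
python3 -m pendant '[{"dx":0,"dy":0,"dz":0.002,"rx":0,"ry":0,"rz":0,"hand":0.03},{"dx":0,"dy":0,"dz":0.002,"rx":0,"ry":0,"rz":0,"hand":0.03},{"dx":0,"dy":0,"dz":0,"rx":0,"ry":0,"rz":0,"hand":0.03},{"dx":0,"dy":0,"dz":0,"rx":0,"ry":0,"rz":0,"hand":0.03}]'; python3 -m pendant '[{"dx":0,"dy":0,"dz":0.001,"rx":0,"ry":0,"rz":0,"hand":0.03},{"dx":0,"dy":0,"dz":0,"rx":0,"ry":0,"rz":0,"hand":0.03},{"dx":0,"dy":0,"dz":0,"rx":0,"ry":0,"rz":0,"hand":0.03}]'; python3 -m pendant '[{"dx":0,"dy":0,"dz":0.001,"rx":0,"ry":0,"rz":0,"hand":0.03},{"dx":0,"dy":0,"dz":0,"rx":0,"ry":0,"rz":0,"hand":0.03},{"dx":0,"dy":0,"dz":0,"rx":0,"ry":0,"rz":0,"hand":0.03}]'
```

```text
clock: 30.88
position: [0.5282, 0.4141, 0.0961]
ee_rot: [-0.0, 0.001, 1.0, -0.0]
contact_force: [-0.3, 0.4, -2.2]
width: 0.0367
gripper_force: 40.9
clock: 31.13
position: [0.5284, 0.4142, 0.0953]
ee_rot: [-0.0, 0.001, 1.0, 0.0]
contact_force: [0.3, -0.2, -2.9]
width: 0.0369
gripper_force: 40.9
clock: 31.38
position: [0.5285, 0.4143, 0.0947]
ee_rot: [0.0, 0.001, 1.0, 0.0]
contact_force: [-0.5, -0.3, -1.3]
width: 0.037
gripper_force: 41.1
```

```bash
python3 -m pendant '[{"dx":0,"dy":0,"dz":0.0007,"rx":0,"ry":0,"rz":0,"hand":0.03},{"dx":0,"dy":0,"dz":0,"rx":0,"ry":0,"rz":0,"hand":0.03},{"dx":0,"dy":0,"dz":0,"rx":0,"ry":0,"rz":0,"hand":0.03}]'
```

```text
clock: 31.63
position: [0.5286, 0.4143, 0.0947]
ee_rot: [0.0, 0.001, 1.0, 0.0]
contact_force: [-2.1, -1.4, 5.3]
width: 0.0365
gripper_force: 41.5
```

```bash
python3 -m pendant '[{"dx":0,"dy":0,"dz":0,"rx":0,"ry":0,"rz":0,"hand":0.04},{"dx":0,"dy":0,"dz":0,"rx":0,"ry":0,"rz":0,"hand":0.05},{"dx":0,"dy":0,"dz":0,"rx":0,"ry":0,"rz":0,"hand":0.07},{"dx":0,"dy":0,"dz":0,"rx":0,"ry":0,"rz":0,"hand":0.085},{"dx":0,"dy":0,"dz":0,"rx":0,"ry":0,"rz":0,"hand":0.085},{"dx":0,"dy":0,"dz":0,"rx":0,"ry":0,"rz":0,"hand":0.085},{"dx":0,"dy":0,"dz":0,"rx":0,"ry":0,"rz":0,"hand":0.085}]'; python3 -m pendant '[{"dx":0,"dy":0,"dz":-0.01,"rx":0,"ry":0,"rz":0,"hand":0.085},{"dx":0,"dy":0,"dz":-0.02,"rx":0,"ry":0,"rz":0,"hand":0.085},{"dx":0,"dy":0,"dz":-0.03,"rx":0,"ry":0,"rz":0,"hand":0.085},{"dx":0,"dy":0,"dz":-0.03,"rx":0,"ry":0,"rz":0,"hand":0.085},{"dx":0,"dy":0,"dz":-0.03,"rx":0,"ry":0,"rz":0,"hand":0.085},{"dx":0,"dy":0,"dz":-0.03,"rx":0,"ry":0,"rz":0,"hand":0.085},{"dx":0,"dy":0,"dz":-0.02,"rx":0,"ry":0,"rz":0,"hand":0.085},{"dx":0,"dy":0,"dz":0,"rx":0,"ry":0,"rz":0,"hand":0.085},{"dx":0,"dy":0,"dz":0,"rx":0,"ry":0,"rz":0,"hand":0.085}]'
python3 - <<'E'
from h import *
c=cam('scene'); im=c[0]['frame'][120:310,120:440,::-1]
cv2.imwrite('pics/s4.png',cv2.resize(im,(800,475),interpolation=cv2.INTER_CUBIC))
E
```

```text
clock: 32.22
position: [0.5284, 0.4142, 0.0936]
ee_rot: [-0.0, 0.001, 1.0, 0.0]
contact_force: [0.2, -0.3, 0.3]
width: 0.0852
gripper_force: 0.0
clock: 32.97
position: [0.5289, 0.4145, 0.2658]
ee_rot: [0.002, 0.001, 1.0, 0.001]
contact_force: [-0.1, -0.0, -0.9]
width: 0.0849
gripper_force: 0.0
```

View pics/s4.png

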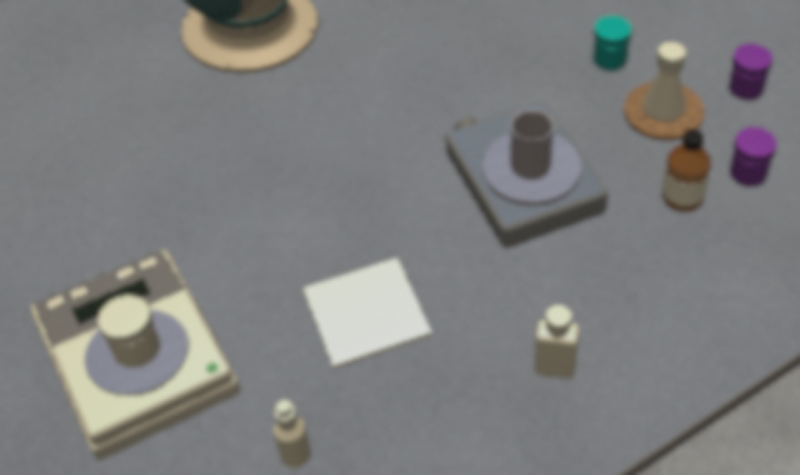

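All three vessels stand upright and centred: flask on the cork (665,108), beaker on the stirrer (531,166), jar on the pan (135,352). The bottles haven't moved, so I'm handing in.

```bash
python3 -c "
from rig import manip
print(manip.sign_off())"
```

```text
the job is handed in; nothing more can be done
None
```

I moved all three vessels on by one station and handed the job in at about 33 s; the last picture shows each upright and centred, and the bottles where they were, but the hand-in returned no verdict.

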